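# Chuck the grinding cone in the spice mill drive

## Task

Get the spice mill drive ready: take the narrow ribbed grinding bit with the pointed top (not the flat disc stirrer) out of the wooden rack and stand it, shank first, all the way down in the leaning chuck. Then turn the black ribbed chuck sleeve clockwise, as seen looking down onto the chuck's mouth, until all three jaws hold the shank firmly and straight, and let go. Leave the other bit and everything else on the ledge where it stands.

Things in the scene. Friction and masses are not known exactly. Their poses are not given: they have to be found in the camera images.
- burr: the wanted bit, 75 mm long, 0.18 kg: steel shank 14 mm diameter, 48 mm long, then a ribbed steel cylinder 30 mm diameter from 48 to 68 mm above the foot, then a blunt pointed top. Origin at the centre of the shank's foot, z up the shank; round, its yaw does not matter. Starts upright in one of the rack's holes, the underside of its cylinder on the rack's top.
- stirrer: the other bit, NOT wanted: the same steel shank (14 mm diameter, 48 mm) under a wide flat disc 50 mm across and 9 mm thick; origin at the foot of the shank, z up the shank. Stands in the other hole of the rack. Leave it there.
- rack: fixed wooden block 70 x 170 x 55 mm (x, y, z), origin under its centre; two upright holes at y = -45 and +45 mm, one for each bit (either may be in either)
- drive: fixed stainless motor housing, 150 x 120 mm on the ledge, from x = -45 to +105 mm of its origin (on the ledge), 50 mm high, rising to 95 mm for x = 22 to 97 mm. A neck leans 30 degrees from vertical towards its own -x (towards the robot) and carries the chuck.
- chuck: the chuck's fixed core: origin at the centre of its floor, where the bit's foot must stand, 85 mm above the ledge; z points out of the mouth along the axis, 30 degrees from vertical. Round it the black ribbed sleeve, 48 mm diameter, z = 0 to 46 mm (below it a neck of 60 mm diameter). Inside, three steel jaws 16 mm wide, z = 8 to 46 mm. A seated bit's cylinder starts 2 mm above the mouth.
- nose (a point): centre of the chuck's mouth, on the axis, 46 mm from the floor; axes as the chuck
- sleeve (a joint): turn of the sleeve in rad: 0 with the jaws fully open (25 mm between them), growing clockwise seen looking down onto the mouth; the jaws each move in 5 mm per rad together and meet the 14 mm shank at about 1.1 rad, where it goes stiff (1 Nm or so tightens them). Starts between 0 and 0.25, takes 0.4 Nm to turn, stays where left.
- jaw0: jaw on the low side of the chuck (chuck -x); origin on the chuck's axis when fully open, shifting with the jaw
- jaw1: second jaw, 120 degrees on
- jaw2: third jaw, 240 degrees on
- jar_a: squat glass jar with steel lid, 72 mm diameter, 78 mm high, origin under its centre; stands between the rack and the drive, nearer the robot. Bystander.
- jar_b: second jar of the same size, farther off on the left. Bystander.
- rolling_pin: wooden rolling pin lying along its own y, 340 mm long, 48 mm thick, origin under its centre. Bystander.
- strainer: aluminium tea strainer, bowl 72 mm across and 30 mm high with a flat handle 110 mm long towards its own -y; origin under the bowl. Bystander.
- dispenser: stainless spice dispenser with a push button on top, 80 mm diameter, 172 mm high, origin under its centre; stands behind the rack and drive. Bystander.
- mug: white mug, 76 mm diameter, 85 mm high, origin under its centre; farther off on the right. Bystander.

How it is judged:
By the outcome, as a careful person would: the job done as asked, in the order asked, and still so for the second after the job is handed in, with the robot touching nothing.
It also fails if it takes over 61 s, if anything falls off the work surface, if the arm or the gripper's body presses on something with over 40 N, if the wrist force passes 120 N, or if a joint passes its speed limit or range.

## Robot

A 6-joint arm with a two-finger parallel gripper is mounted at the origin on the work surface. World frame = base frame: x ahead of the robot, y to its left, z up, the work surface at z = 0. Lengths are in m, angles in rad, forces in N, time in s.
With the tool pointing down it reaches from about 0.25 to 0.775 m from the base axis. Payload 8.9 kg.
Tool frame: the origin (TCP) lies midway between the tips of the shut fingers; the grasp point (between the pads) lies 19 mm behind it; z points along the fingers, y is the line along which they close (so a half turn about z gives the same grasp; the last joint's range is limited). The gripper opens to 85 mm and grips with 20 to 120 N. Pads are 22 mm wide; open, the fingers measure 114 mm over their backs; the gripper's body (76 mm by 85 mm) begins 54 mm behind the grasp point. The pads swing forward as they close: fully open they stand 13 mm farther back than shut.
Start: joints at [-1.464, 0.291, -0.153, 1.127, 0, 1.431], TCP at [0.128, -0.509, 0.231] pointing down, gripper open.
Joint ranges: [-2.52, 2.52], [-0.91, 1.74], [-1.3, 1.37], [-1.96, 2.02], [-1.52, 1.47], [-3.14, 3.14]. Speed limits (rad/s): [2.22, 2.22, 2.79, 3.14, 3.14, 3.14].

## Interface

Orientations are given as a unit quaternion [x, y, z, w].
In Python, from cell import robot, optics gives the robot as it stands.
- The arm moves only by the tool carry_out, never from a script. Its argument "targets" is a list of rows, each a list of 7 numbers: the opening, from 0 (shut) to 1 (fully open), then the shift along the tool's x, y, z in cm, then the turn, a rotation vector about the tool's x, y, z in degrees. In form: [[grip, dx, dy, dz, ax, ay, az], ...]. A call has 1 to 10 rows; each row is the pose to reach, as a shift and turn from the pose commanded when the call began, along the tool's axes at that moment; what a row does not reach only later rows make up. A row lasts 1/8 s, in which the tool goes at most 62.5 mm and 10.7 degrees, less where a joint would pass 70% of its speed; a pose out of reach is approached as far as the arm can. A call with a gripper value outside its range is refused whole. The fingers move at their own pace and stop on an object; "grip_force" is the grip in N (left out, the last holds). Time passes only in rows, so rows that repeat a pose let the fingers close. It gives the time, the measured TCP pose, the force, the opening and the grip force at its end, in the units of the state.
- robot.state(): the state, without advancing time (a new reading comes with each control period).
- optics.read_camera(name): name is "side" or "top"; returns the picture (480x640x3 uint8, red, green, blue); there is no depth.
- optics.camera_model(name): a dict with "fx", "fy", "cx", "cy" (pixels), "extrinsics" (4x4, takes a point from world to camera coordinates). Camera axes: x right, y down, z forward; pixel columns grow to the right and rows downward; lengths in m; the calibration is good to about 2 mm. A picture is of the moment at which its call begins. camera_model takes no time and is no camera call.
- robot.close_job(): hands the job in; it is judged then, once.
The state is a dict: "t": time; "joint_pos": joint angles; "qvel": joint speeds; "joint_efforts": joint torques, N m; "tcp_pos": TCP position; "eef_rot": TCP orientation; "force": force on the tool from outside, world axes, zero at the start; "wrist_torque": the same for the moment, N m; "opening": finger opening in m; "finger_force": force on a finger pad.
Only numpy, scipy, OpenCV 4.12 (cv2) and the standard library are available. Lean on these libraries where they do the work, as an engineer would, in place of code of your own. Each camera call takes 0.05 s, during which the arm holds its last target. There are 200 camera calls.

## Working session

There is one attempt and no reset: what is moved stays moved. The work goes in short steps, Python scripts to look and compute and a tool call to move; the robot and the scene stay as the last step left them, time stands still between calls to the robot, and variables do not carry over. Pictures are saved under pics/ and viewed, at most 10 in all, crops included, and the job is handed in when it is done.

Besides the shell and the picture viewer there is one more tool, called after ">>>" by a JSON object that holds its "api" and its "payload", one argument or row to a line. carry_out: Moves the arm, as the interface text tells. Its arguments: {"type":"object","properties":{"targets":{"type":"array","items":{"type":"array","items":{"type":"number"}}},"grip_force":{"type":"number"}},"required":["targets"]}

```bash
mkdir -p pics
python3 - <<'E'
from cell import robot, optics
import cv2, numpy as np
np.set_printoptions(precision=4,suppress=True)
for n in("side","top"):
    im=optics.read_camera(n); cv2.imwrite(f"pics/{n}0.png",im[...,::-1]); m=optics.camera_model(n); print(n,m)
print(robot.state())
E
```

```text
side {'fx': 471.28672191816327, 'fy': 471.28672191816327, 'cx': 324.2507259656215, 'cy': 239.049330521915, 'extrinsics': array([[ 0.9672, -0.2538,  0.0142, -0.5682],
       [-0.1805, -0.725 , -0.6647,  0.199 ],
       [ 0.179 ,  0.6403, -0.747 ,  1.1268],
       [ 0.    ,  0.    ,  0.    ,  1.    ]])}
top {'fx': 611.0781653230258, 'fy': 611.0781653230258, 'cx': 324.2147302448012, 'cy': 237.56236395005243, 'extrinsics': array([[-0.0093, -0.9999,  0.0099,  0.0141],
       [-0.9908,  0.0079, -0.1354,  0.6004],
       [ 0.1353, -0.0111, -0.9907,  1.527 ],
       [ 0.    ,  0.    ,  0.    ,  1.    ]])}
{'t': 0.1, 'joint_pos': array([-1.4643,  0.2912, -0.154 ,  1.1267, -0.    ,  1.4315]), 'qvel': array([-0.0005, -0.001 ,  0.0031, -0.0007,  0.0005, -0.0003]), 'joint_efforts': array([  0.0004, -53.7978,  33.192 ,   0.0093,  -0.0002,  -0.    ]), 'tcp_pos': array([ 0.1277, -0.5088,  0.2308]), 'eef_rot': array([ 0.9925,  0.1226,  0.    , -0.0006]), 'force': array([ 0.7398, -0.5601,  0.066 ]), 'wrist_torque': array([-0.0153,  0.0825, -0.0222]), 'finger_force': 0.0, 'opening': 0.08522987886001064}
```

View pics/side0.png

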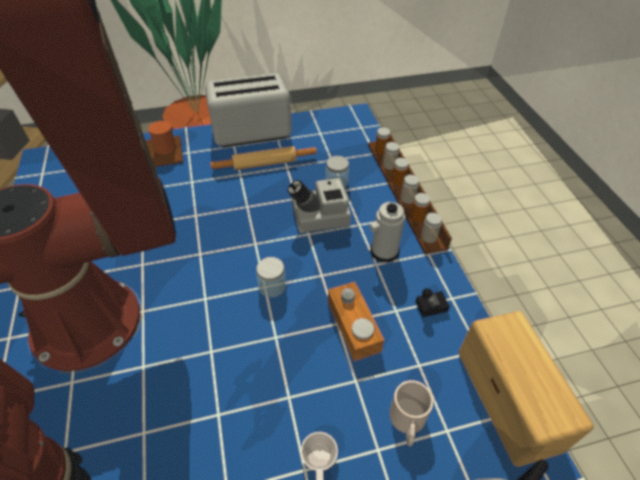

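View pics/top0.png

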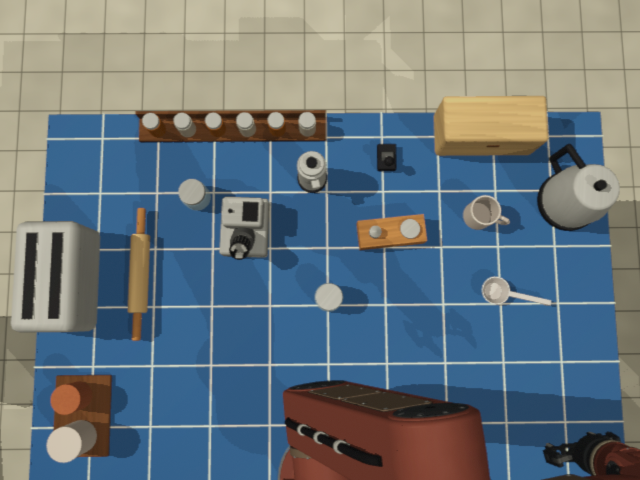

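The burr is the narrow bit, at about (376,232) in the top view and (348,296) in the side view. The stirrer is at (410,229) and (363,330). The chuck mouth is near (239,250) in the top view and (295,187) in the side view. I'll zoom in to measure.

Run:
```python
import cv2, numpy as np
s=cv2.imread("pics/side0.png");t=cv2.imread("pics/top0.png")
def c(im,x,y,w,h,k):
    o=cv2.resize(im[y:y+h,x:x+w],None,fx=k,fy=k,interpolation=cv2.INTER_CUBIC)
    for i in range(0,w,10): cv2.putText(o,str(x+i),(i*k,8),0,.3,(0,255,255),1); cv2.line(o,(i*k,9),(i*k,14),(0,255,255),1)
    for j in range(10,h,10): cv2.putText(o,str(y+j),(0,j*k+3),0,.3,(0,255,255),1); cv2.line(o,(20,j*k),(25,j*k),(0,255,255),1)
    return o
A=np.hstack([c(t,215,190,66,74,6),c(s,280,165,66,74,6)])
B=np.hstack([c(t,350,200,80,60,5),c(s,320,275,78,60,5)])
cv2.imwrite("pics/c1.png",A)
B=np.hstack([c(t,355,205,75,50,5),c(s,322,280,70,85,5)[:0+250]]) if 0 else None
R=np.hstack([c(t,355,205,75,85,5),c(s,322,280,75,85,5)]);cv2.imwrite("pics/c2.png",R)
```

```text
(no output)
```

View pics/c1.png

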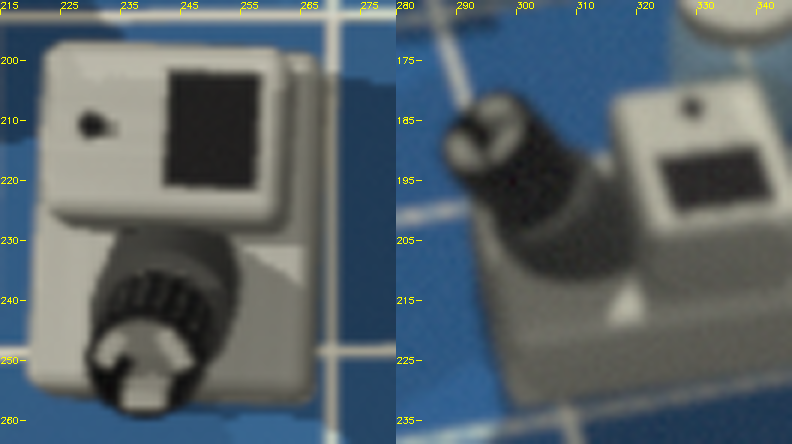

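View pics/c2.png

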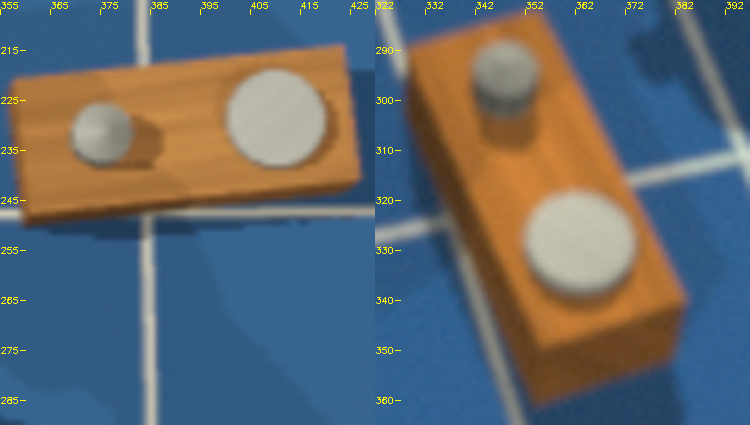

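In the top crop, the rack-top corners are (357,221), (424,214), (427,241.4) and (359,247.6), and the burr centre is (375.2,231.6). The chuck mouth is (239.3,249.8) in the top view and (294.9,187.2) in the side view. Next I triangulate these points.

```bash
cat > h.py <<'E'
import numpy as np, cv2
from cell import robot, optics
from scipy.spatial.transform import Rotation as R
from scipy.optimize import least_squares
np.set_printoptions(precision=4,suppress=True)
M={n:optics.camera_model(n) for n in("side","top")}
def proj(n,p):
    m=M[n];E=m["extrinsics"];c=np.atleast_2d(p)@E[:3,:3].T+E[:3,3]
    return c[:,:2]/c[:,2:]*[m["fx"],m["fy"]]+[m["cx"],m["cy"]]
def tri(t,s):
    return least_squares(lambda p:np.r_[proj("top",p)[0]-t,proj("side",p)[0]-s],[.5,0,.1])
E
python3 - <<'E'
from h import *
def show(l,t,s):
    r=tri(t,s);print(l,r.x,"res",r.fun)
show("nose",(239.3,249.8),(294.9,187.2))
show("rackFL",(357,221),(355,282));show("rackBR",(427,241.4),(354.6,349.6))
show("rack BackR",(424,214),(384.4,339.6));show("rack frontL",(359,247.6),(327,290))
show("burr topc",(375.2,231.6),(348,294));show("stirrer",(410.4,228.6),(363.4,328.8))
# drive upper block corners
show("blkBL",(261.7,227.7),(321,203)) 
show("blk front-left",(222.8,224),(316,181.5))
show("dot",(229.7,210.8),(329,183))
E
```

```text
nose [0.5607 0.2157 0.1228] res [-0.0116  0.1383  0.1524 -0.0282]
rackFL [ 0.6434 -0.0757  0.048 ] res [ 0.0918 -0.6583 -0.6254  0.1171]
rackBR [ 0.5882 -0.2531  0.0514] res [ 0.0517 -0.4228 -0.3594  0.067 ]
rack BackR [ 0.6589 -0.2473  0.0542] res [ 0.0816 -0.4954 -0.4269  0.0803]
rack frontL [ 0.5731 -0.0796  0.0444] res [-0.0117  0.1163  0.1093 -0.0203]
burr topc [ 0.6119 -0.1197  0.0692] res [ 0.0529 -0.4152 -0.3832  0.0716]
stirrer [ 0.6212 -0.211   0.0565] res [ 0.0825 -0.5933 -0.5197  0.0973]
blkBL [0.6192 0.1639 0.0982] res [ 0.0314 -0.2753 -0.2966  0.0552]
blk front-left [0.6302 0.2616 0.0891] res [ 0.0113 -0.1003 -0.1134  0.0211]
dot [0.6635 0.2445 0.091 ] res [ 0.0302 -0.2326 -0.2617  0.0489]
```

```bash
cat >> h.py <<'E'
def ray(n,u,z):
    m=M[n];E=m["extrinsics"];C=-E[:3,:3].T@E[:3,3]
    d=E[:3,:3].T@np.array([(u[0]-m["cx"])/m["fx"],(u[1]-m["cy"])/m["fy"],1]);return C+d*(z-C[2])/d[2]
def pose(): s=robot.state(); return s,np.array(s["tcp_pos"]),R.from_quat(s["eef_rot"])
def rowto(p,Rt,p0=None,R0=None):
    """row (cm, deg) from present pose to world pose p,Rt"""
    if p0 is None: _,p0,R0=pose()
    return np.r_[R0.inv().apply(np.array(p)-p0)*100,(R0.inv()*Rt).as_rotvec(degrees=True)]
def Rzy(z,y):
    z=np.array(z)/np.linalg.norm(z);y=np.array(y)-np.dot(y,z)*z;y/=np.linalg.norm(y)
    return R.from_matrix(np.c_[np.cross(y,z),y,z])
E
python3 - <<'E'
from h import *
def e(n,a,b,z):
    d=ray(n,a,z)-ray(n,b,z);print(n,z,np.degrees(np.arctan2(-d[0],d[1])),ray(n,a,z),ray(n,b,z))
f=lambda x,y:(215+x/6,190+y/6)
g=lambda x,y:(280+(x-396)/6,165+y/6)
e("top",f(55,43),f(268,50),.095)
e("top",f(70,217),f(255,233),.095)
e("top",f(45,392),f(300,404),0)
e("side",g(540,402),g(780,374),0)
e("top",f(48,60),f(42,195),.095) # side edge: expect +-90 offset
e("top",f(287,70),f(278,220),.095)
P=[.612,-.1195,.15];print(rowto(P,Rzy([0,0,-1],[1,0,0])))
E
```

```text
top 0.095 -2.3344333992589785 [0.6968 0.2582 0.095 ] [0.6932 0.1697 0.095 ]
top 0.095 -5.443788315307178 [0.6235 0.2511 0.095 ] [0.6162 0.1747 0.095 ]
top 0 -3.1811288381761367 [0.5612 0.2752 0.    ] [0.5551 0.1641 0.    ]
side 0 85.0604571816615 [0.5703 0.1599 0.    ] [0.6852 0.15   0.    ]
top 0.095 -91.74616100884852 [0.6896 0.261  0.095 ] [0.6328 0.2627 0.095 ]
top 0.095 -93.12661328778762 [0.6847 0.1618 0.095 ] [0.6216 0.1652 0.095 ]
[ 56.446  -25.9714   8.1179  -0.0502  -0.0505 -75.9183]
```

Run:
```python
import cv2, numpy as np
t=cv2.imread("pics/top0.png")
o=cv2.cvtColor(t[190:264,215:281],cv2.COLOR_BGR2GRAY)
k=4
l=cv2.createLineSegmentDetector().detect(cv2.resize(o,None,fx=k,fy=k,interpolation=cv2.INTER_CUBIC))[0][:,0]
for s in l:
    d=s[2:]-s[:2]
    if np.hypot(*d)>60: print(np.round(s/k+[215,190,215,190],1),np.round(np.degrees(np.arctan2(d[1],d[0])),1))
```

```text
[268.9 191.3 215.2 191.7] 179.5
[242.  220.8 243.  201.4] -86.9
[258.3 221.7 242.1 220.9] -177.3
[242.6 201.4 259.2 202.2] 3.0
[215.2 193.7 268.9 193.4] -0.4
[258.4 202.6 257.6 221.1] 92.4
[261.4 198.1 225.4 196.7] -177.8
[222.3 198.3 219.6 246.7] 93.2
[271.1 245.8 271.3 203.6] -89.8
[225.1 224.9 244.6 225.8] 2.6
[269.3 204.5 269.1 246.1] 90.3
[260.4 224.8 261.7 200.5] -87.1
[264.5 203.9 263.7 219.9] 92.6
```

>>> {"api": "carry_out", "payload": {
  "targets": [
    [1, 28.2, -13, 1.5, 0, 0, -38],
    [1, 28.2, -13, 1.5, 0, 0, -38],
    [1, 28.2, -13, 1.5, 0, 0, -38],
    [1, 28.2, -13, 1.5, 0, 0, -38],
    [1, 28.2, -13, 1.5, 0, 0, -38],
    [0.65, 56.4, -26, 8.1, 0, 0, -76],
    [0.65, 56.4, -26, 8.1, 0, 0, -76],
    [0.65, 56.4, -26, 8.1, 0, 0, -76],
    [0.65, 56.4, -26, 8.1, 0, 0, -76],
    [0.65, 56.4, -26, 8.1, 0, 0, -76]
  ]
}}

```text
t: 1.35
tcp_pos: [0.609, -0.1212, 0.1506]
eef_rot: [0.706, 0.708, -0.0, -0.0]
force: [0.5, -1.0, -0.2]
opening: 0.0559
finger_force: 0.0
```

>>> {"api": "carry_out", "payload": {
  "targets": [
    [0.65, 0, 0, 0, 0, 0, 0],
    [0.65, 0, 0, 0, 0, 0, 0]
  ]
}}

```text
t: 1.6
tcp_pos: [0.6072, -0.1227, 0.1508]
eef_rot: [0.706, 0.708, -0.0, -0.001]
force: [-0.1, -0.2, -0.8]
opening: 0.0557
finger_force: 0.0
```

Run:
```python
from h import *
s,p,r=pose();print(p,r.as_matrix(),s["joint_pos"])
o=[]
for n,x,y in(("side",290,210),("top",320,170)):
    im=optics.read_camera(n)[...,::-1].copy();cv2.imwrite(f"pics/{n}1.png",im)
    o.append(cv2.resize(im[y:y+150,x:x+130],None,fx=3,fy=3,interpolation=cv2.INTER_CUBIC))
cv2.imwrite("pics/c3.png",np.hstack(o))
print(rowto([.612,-.1195,.058],Rzy([0,0,-1],[1,0,0])))
```

```text
[ 0.6072 -0.1227  0.1508] [[-0.0021  1.     -0.0013]
 [ 1.      0.0021  0.0001]
 [ 0.0001 -0.0013 -1.    ]] [-0.3171  0.5214 -0.0155  1.0352 -0.0003  1.2516]
[ 0.4154  0.4971  9.3555 -0.0144  0.0103  0.021 ]
```

View pics/c3.png

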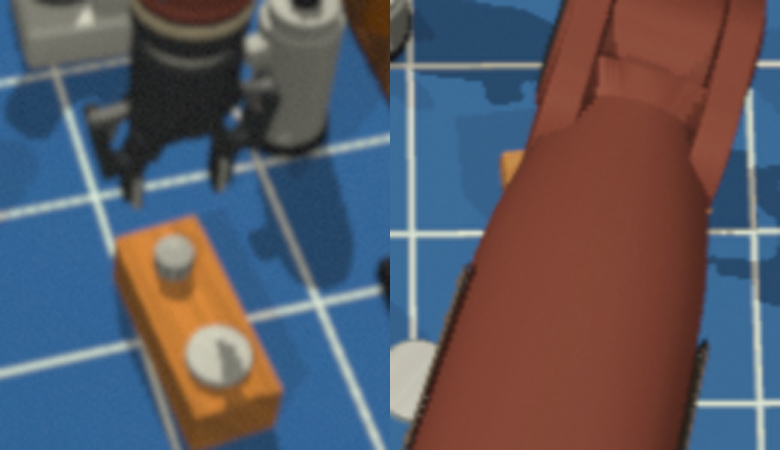

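The fingers straddle the burr, with tips at about (335,278) and (364,273) in the side view. The stirrer is clear of them. I'll lower and grip.

>>> {"api": "carry_out", "payload": {
  "targets": [
    [0.65, 0.4, 0.5, 5, 0, 0, 0],
    [0.65, 0.4, 0.5, 8, 0, 0, 0],
    [0.65, 0.4, 0.5, 9.4, 0, 0, 0],
    [0.65, 0.4, 0.5, 9.4, 0, 0, 0],
    [0.65, 0.4, 0.5, 9.4, 0, 0, 0]
  ],
  "grip_force": 60
}}

```text
t: 2.33
tcp_pos: [0.6136, -0.1195, 0.0589]
eef_rot: [0.707, 0.707, 0.0, 0.001]
force: [-0.2, -0.3, -0.0]
opening: 0.0551
finger_force: 0.0
```

>>> {"api": "carry_out", "payload": {
  "targets": [
    [0.3, 0, 0, 0.1, 0, 0, 0],
    [0.2, 0, 0, 0.1, 0, 0, 0],
    [0.2, 0, 0, 0.1, 0, 0, 0],
    [0.2, 0, 0, 0.1, 0, 0, 0],
    [0.2, 0, 0, 0.1, 0, 0, 0]
  ]
}}

```text
t: 2.95
tcp_pos: [0.6134, -0.1191, 0.0576]
eef_rot: [0.707, 0.708, 0.0, 0.001]
force: [-1.0, -0.1, 6.7]
opening: 0.0277
finger_force: 58.7
```

Run:
```python
from h import *
for i in range(3):
    s,p,r=pose();print(p,s["opening"],s["finger_force"],s["force"],s["joint_pos"])
    optics.read_camera("side")
```

```text
[ 0.6134 -0.1191  0.0576] 0.027703314696175242 58.71604462612316 [-1.0242 -0.0849  6.7235] [-0.3086  0.6134 -0.1206  0.8351 -0.0002  1.2607]
[ 0.6134 -0.1191  0.0576] 0.028291019768976668 58.71525824851578 [-2.0104 -0.1887  5.6927] [-0.3086  0.6134 -0.1206  0.8351 -0.0002  1.2607]
[ 0.6134 -0.1191  0.0576] 0.02776889842313686 58.715671428260606 [-1.2933 -0.6491  5.8647] [-0.3086  0.6134 -0.1206  0.8351 -0.0002  1.2607]
```

>>> {"api": "carry_out", "payload": {
  "targets": [
    [0.2, 0, 0, -4, 0, 0, 0],
    [0.2, 0, 0, -8, 0, 0, 0],
    [0.2, 0, 0, -13, 0, 0, 0],
    [0.2, 0, 0, -19, 0, 0, 0],
    [0.2, 0, 0, -21, 0, 0, 0],
    [0.2, 0, 0, -21, 0, 0, 0],
    [0.2, 0, 0, -21, 0, 0, 0]
  ]
}}

```text
t: 3.98
tcp_pos: [0.6121, -0.1186, 0.2649]
eef_rot: [0.707, 0.708, -0.0, -0.001]
force: [0.6, 0.1, -1.9]
opening: 0.0279
finger_force: 60.1
```

```bash
cat >> h.py <<'E'
AX=np.array([-.499,.028,.866]);FL=np.array([.584,.2152,.085]);YD=[.056,.998,0]
RC=Rzy(-AX,YD)
E
python3 - <<'E'
from h import *
s,p,r=pose();print(p,s["opening"],s["finger_force"],s["force"],r.as_matrix())
print(rowto(FL+AX*.1366,RC)); print(rowto(FL+AX*.1366,RC)[3:])
print(FL+AX*.1366)
E
```

```text
[ 0.6121 -0.1186  0.2649] 0.027864882557388858 60.05073679630243 [ 0.597   0.0821 -1.8944] [[-0.0015  1.     -0.0019]
 [ 1.      0.0015  0.0006]
 [ 0.0007 -0.0019 -1.    ]]
[ 33.7733  -9.5666   6.2001 -22.7087 -24.1034 -84.5431]
[-22.7087 -24.1034 -84.5431]
[0.5158 0.219  0.2033]
```

>>> {"api": "carry_out", "payload": {
  "targets": [
    [0.2, 4, -2, 0, -3, -3, -10],
    [0.2, 9, -4, 0, -6, -6, -20],
    [0.2, 14, -6, 0, -8, -8, -30],
    [0.2, 19, -7, 1, -11, -11, -40],
    [0.2, 24, -8, 2, -13, -14, -50],
    [0.2, 28, -9, 3, -16, -17, -60],
    [0.2, 31, -9.5, 4, -19, -20, -70],
    [0.2, 33, -9.5, 5, -21, -22, -78],
    [0.2, 33.8, -9.6, 6.2, -22.7, -24.1, -84.5],
    [0.2, 33.8, -9.6, 6.2, -22.7, -24.1, -84.5]
  ]
}}

```text
t: 5.22
tcp_pos: [0.5135, 0.2184, 0.2013]
eef_rot: [0.027, 0.966, -0.008, 0.257]
force: [-0.5, -0.8, -2.0]
opening: 0.0276
finger_force: 60.1
```

>>> {"api": "carry_out", "payload": {
  "targets": [
    [0.2, 0, 0, 0, 0, 0, 0],
    [0.2, 0, 0, 0, 0, 0, 0],
    [0.2, 0, 0, 0, 0, 0, 0]
  ]
}}

```text
t: 5.6
tcp_pos: [0.5168, 0.2189, 0.2048]
eef_rot: [0.028, 0.965, -0.007, 0.26]
force: [-0.1, -0.1, -1.8]
opening: 0.0278
finger_force: 60.1
```

Run:
```python
from h import *
s,p,r=pose();print(p,s["joint_pos"],s["force"])
print(rowto(FL+AX*.1366,RC))
q=p+r.apply([0,0,.0506]);print("foot",proj("side",q),proj("top",q),"nose",proj("side",FL+.046*AX))
o=[]
for n,x,y in(("side",250,110),("top",180,180)):
    im=optics.read_camera(n)[...,::-1].copy();cv2.imwrite(f"pics/{n}2.png",im)
    o.append(cv2.resize(im[y:y+130,x:x+100],None,fx=4,fy=4,interpolation=cv2.INTER_CUBIC))
cv2.imwrite("pics/c4.png",np.hstack(o))
```

```text
[0.5168 0.2189 0.2048] [ 0.3984  0.0684 -0.6712  0.3511 -0.2229  0.4017] [-0.1482 -0.1098 -1.7926]
[ 0.1548  0.0086  0.0802 -0.0517  0.131  -0.1035]
foot [[287.5468 177.043 ]] [[236.4005 255.9191]] nose [[295.0837 186.3808]]
```

View pics/c4.png

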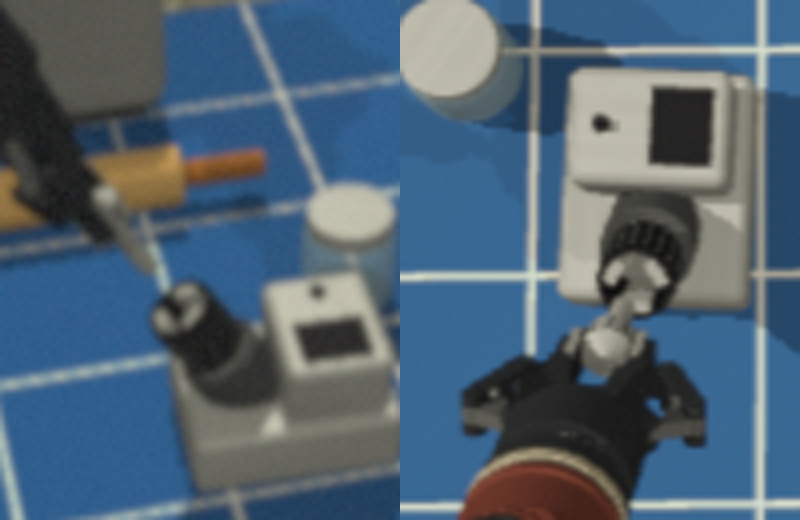

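The shank foot is at about (287.5,176) in the side view and (237,255) in the top view, within a pixel of the prediction and in line with the chuck mouth. I'll insert.

>>> {"api": "carry_out", "payload": {
  "targets": [
    [0.2, 0.1, 0, 2, 0, 0, 0],
    [0.2, 0.1, 0, 4, 0, 0, 0],
    [0.2, 0.1, 0, 5, 0, 0, 0],
    [0.2, 0.1, 0, 6, 0, 0, 0],
    [0.2, 0.1, 0, 7, 0, 0, 0],
    [0.2, 0.1, 0, 8, 0, 0, 0],
    [0.2, 0.1, 0, 8, 0, 0, 0]
  ]
}}

```text
t: 6.58
tcp_pos: [0.5553, 0.2166, 0.1338]
eef_rot: [0.027, 0.965, -0.008, 0.259]
force: [-0.6, -0.4, -1.7]
opening: 0.0274
finger_force: 60.1
```

```bash
cat > st.py <<'E'
from h import *
s,p,r=pose();print("t",s["t"],p,"F tool",r.inv().apply(s["force"]),"T tool",r.inv().apply(s["wrist_torque"]),"j",s["joint_pos"],"op",s["opening"],s["finger_force"])
d=p-FL;h=d@AX;print("chuck z",h,"lateral x,y",np.dot(d-h*AX,np.cross(YD,AX)),np.dot(d,YD)); print("row to axis here",rowto(FL+AX*h,RC))
E
python3 st.py
```

```text
t 6.575 [0.5553 0.2166 0.1338] F tool [ 1.3225 -0.4585  1.1779] T tool [-0.0045  0.7175  0.0183] j [ 0.3602  0.2273 -0.7079  0.1495 -0.205   0.366 ] op 0.027422630405512304 60.1492100270616
chuck z 0.056637624241084976 lateral x,y -0.00045669437190938654 -0.00025454051438648765
row to axis here [-0.0457  0.0255  0.0015 -0.0734  0.0501 -0.0251]
```

>>> {"api": "carry_out", "payload": {
  "targets": [
    [0.2, 0, 0, 0.3, 0, 0, 0],
    [0.2, 0, 0, 0.5, 0, 0, 0],
    [0.2, 0, 0, 0.6, 0, 0, 0],
    [0.2, 0, 0, 0.6, 0, 0, 0]
  ]
}}

```text
t: 7.08
tcp_pos: [0.5585, 0.2167, 0.1296]
eef_rot: [0.027, 0.965, -0.008, 0.26]
force: [-0.6, -0.4, -0.2]
opening: 0.0279
finger_force: 60.6
```

>>> {"api": "carry_out", "payload": {
  "targets": [
    [0.2, 0, 0, 0.1, 0, 0, 0],
    [0.2, 0, 0, 0.2, 0, 0, 0],
    [0.2, 0, 0, 0.2, 0, 0, 0]
  ]
}}

```text
t: 7.45
tcp_pos: [0.5598, 0.2168, 0.1298]
eef_rot: [0.027, 0.965, -0.007, 0.261]
force: [-18.4, -2.4, 26.9]
opening: 0.0277
finger_force: 63.8
```

```bash
python3 st.py
```

```text
t 7.45 [0.5598 0.2168 0.1298] F tool [  2.1824  -3.4404 -32.4003] T tool [ 0.8981  1.2778 -0.0279] j [ 0.3576  0.2394 -0.7085  0.1325 -0.2044  0.3628] op 0.027727066609466913 63.83398529844612
chuck z 0.05094380551215164 lateral x,y 0.001366901848121396 0.00021735397427671225
row to axis here [ 0.1368 -0.0218  0.0007 -0.026   0.2699 -0.0214]
```

Floor contact came at chuck z = 51 mm, as predicted. I'll ease off and release.

>>> {"api": "carry_out", "payload": {
  "targets": [
    [0.2, 0, 0, -0.15, 0, 0, 0],
    [0.35, 0, 0, -0.15, 0, 0, 0],
    [0.5, 0, 0, -0.15, 0, 0, 0],
    [0.75, 0, 0, -0.15, 0, 0, 0],
    [1, 0, 0, -0.15, 0, 0, 0],
    [1, 0, 0, -0.15, 0, 0, 0],
    [1, 0, 0, -0.15, 0, 0, 0]
  ]
}}

```text
t: 8.32
tcp_pos: [0.5587, 0.2166, 0.129]
eef_rot: [0.027, 0.965, -0.008, 0.26]
force: [0.3, 0.0, -0.3]
opening: 0.0855
finger_force: 0.0
```

```bash
python3 st.py
python3 - <<'E'
from h import *
o=[]
for n,x,y in(("side",250,110),("top",180,180)):
    im=optics.read_camera(n)[...,::-1].copy();cv2.imwrite(f"pics/{n}3.png",im)
    o.append(cv2.resize(im[y:y+130,x:x+100],None,fx=4,fy=4,interpolation=cv2.INTER_CUBIC))
cv2.imwrite("pics/c5.png",np.hstack(o))
E
```

```text
t 8.325 [0.5587 0.2166 0.129 ] F tool [-0.0765  0.0616  0.4183] T tool [-0.0659  0.5756  0.0147] j [ 0.3575  0.2397 -0.7087  0.1347 -0.2037  0.3634] op 0.0854782801416024 0.0
chuck z 0.050732218155293614 lateral x,y 3.6159358595687965e-05 -3.882387315827183e-05
row to axis here [ 0.0036  0.0039  0.0013 -0.0453  0.1067 -0.0282]
```

View pics/c5.png

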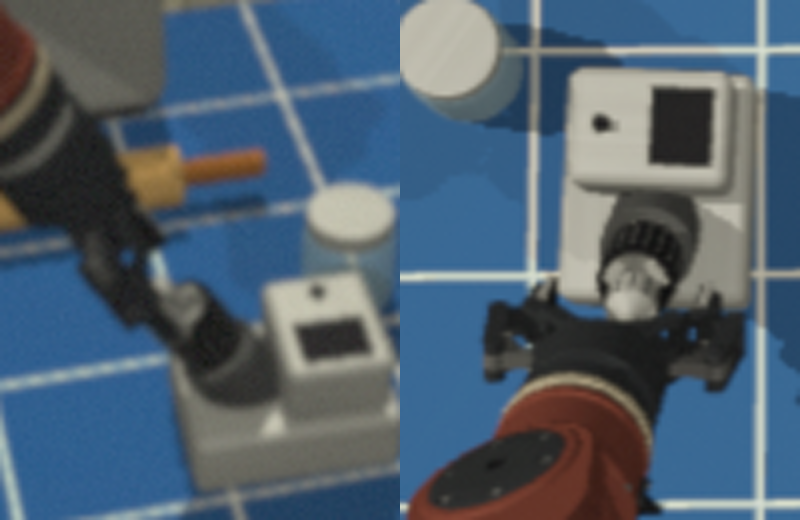

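The burr stands in the chuck at about crop (630,290), with its cylinder just above the mouth. Next I move the open fingers down over the sleeve and grip it.

>>> {"api": "carry_out", "payload": {
  "targets": [
    [1, 0, 0, 1, 0, 0, 0],
    [1, 0, 0, 2, 0, 0, 0],
    [1, 0, 0, 3, 0, 0, 0],
    [1, 0, 0, 3.8, 0, 0, 0],
    [1, 0, 0, 3.8, 0, 0, 0],
    [1, 0, 0, 3.8, 0, 0, 0]
  ],
  "grip_force": 100
}}

```text
t: 9.18
tcp_pos: [0.5777, 0.2155, 0.0961]
eef_rot: [0.027, 0.965, -0.008, 0.26]
force: [0.3, -0.6, -0.1]
opening: 0.0853
finger_force: 0.0
```

```bash
python3 st.py
```

```text
t 9.175 [0.5777 0.2155 0.0961] F tool [-0.2346 -0.6096  0.2413] T tool [-0.0283  0.4552  0.0507] j [ 0.341   0.321  -0.7098  0.0494 -0.1959  0.3487] op 0.08528803200144114 0.0
chuck z 0.012778190181483571 lateral x,y 0.00014314641278086732 -8.540169143932828e-05
row to axis here [ 0.0143  0.0085  0.0003 -0.0464  0.1059 -0.0312]
```

>>> {"api": "carry_out", "payload": {
  "targets": [
    [0.6, 0, 0, 0, 0, 0, 0],
    [0.45, 0, 0, 0, 0, 0, 0],
    [0.45, 0, 0, 0, 0, 0, 0],
    [0.45, 0, 0, 0, 0, 0, 0],
    [0.45, 0, 0, 0, 0, 0, 0]
  ]
}}

```text
t: 9.8
tcp_pos: [0.5775, 0.2153, 0.0969]
eef_rot: [0.027, 0.965, -0.008, 0.26]
force: [-9.2, -3.2, 12.6]
opening: 0.0454
finger_force: 100.0
```

```bash
python3 st.py
```

```text
t 9.8 [0.5775 0.2153 0.0969] F tool [  1.4389  -3.6963 -15.3762] T tool [ 0.4928  0.7401 -0.2869] j [ 0.3413  0.3192 -0.7103  0.0502 -0.1968  0.3483] op 0.04541580070673936 99.96359277516603
chuck z 0.013558956252937003 lateral x,y 0.00033946050634926696 -0.00030868492081544125
row to axis here [ 0.034   0.0309  0.0002 -0.0755  0.1519 -0.0019]
```

>>> {"api": "carry_out", "payload": {
  "targets": [
    [0.45, 0, 0, 0, 0, 0, 5],
    [0.45, 0, 0, 0, 0, 0, 11],
    [0.45, 0, 0, 0, 0, 0, 17],
    [0.45, 0, 0, 0, 0, 0, 23],
    [0.45, 0, 0, 0, 0, 0, 29],
    [0.45, 0, 0, 0, 0, 0, 34],
    [0.45, 0, 0, 0, 0, 0, 38],
    [0.45, 0, 0, 0, 0, 0, 42],
    [0.45, 0, 0, 0, 0, 0, 45],
    [0.45, 0, 0, 0, 0, 0, 45]
  ]
}}

```text
t: 11.05
tcp_pos: [0.577, 0.214, 0.0966]
eef_rot: [0.396, 0.881, 0.091, 0.243]
force: [-12.1, -7.3, 16.1]
opening: 0.0453
finger_force: 99.4
```

```bash
python3 st.py
```

```text
t 11.05 [0.577  0.214  0.0966] F tool [ -4.2865  -7.0926 -19.7185] T tool [ 2.0779 -0.2429  0.3374] j [ 0.3406  0.3189 -0.7111  0.0512 -0.1987  1.1348] op 0.04529836556252373 99.40805554389954
chuck z 0.013533749539087333 lateral x,y -0.00022997228698950803 -0.0016240037074968662
row to axis here [  0.0988   0.131   -0.0003  -0.1738   0.191  -45.0867]
```

>>> {"api": "carry_out", "payload": {
  "targets": [
    [0.45, 0, 0, 0, 0, 0, 2],
    [0.45, 0, 0, 0, 0, 0, 4],
    [0.45, 0, 0, 0, 0, 0, 6],
    [0.45, 0, 0, 0, 0, 0, 8]
  ]
}}

```text
t: 11.55
tcp_pos: [0.5767, 0.2139, 0.0965]
eef_rot: [0.456, 0.851, 0.107, 0.236]
force: [-12.3, -9.7, 17.2]
opening: 0.0457
finger_force: 101.1
```

```bash
python3 st.py; python3 -c "from h import *;print(robot.state()['joint_efforts'])"
```

```text
t 11.55 [0.5767 0.2139 0.0965] F tool [ -7.4163  -7.519  -20.7286] T tool [ 2.2492 -0.6289 -0.7805] j [ 0.3407  0.3189 -0.7113  0.0515 -0.1989  1.2739] op 0.04569912120953347 101.14189188927412
chuck z 0.013536973836991015 lateral x,y -0.00047505546465052893 -0.0017511788474946128
row to axis here [  0.1114   0.1433  -0.0003  -0.1879   0.1957 -53.0467]
[  1.7412 -42.9121  29.9756  -7.7336   1.5717   0.3011]
```

>>> {"api": "carry_out", "payload": {
  "targets": [
    [0.45, 0, 0, 0, 0, 0, 1.5],
    [0.45, 0, 0, 0, 0, 0, 3],
    [0.45, 0, 0, 0, 0, 0, 4.5]
  ]
}}

```text
t: 11.92
tcp_pos: [0.5766, 0.2138, 0.0964]
eef_rot: [0.488, 0.833, 0.116, 0.232]
force: [-12.4, -8.7, 18.1]
opening: 0.0456
finger_force: 101.9
```

```bash
python3 st.py; python3 -c "from h import *;print(robot.state()['joint_efforts'])"
```

```text
t 11.925 [0.5766 0.2138 0.0964] F tool [ -7.3371  -6.1262 -21.5466] T tool [ 2.2113 -0.8334 -1.2779] j [ 0.3407  0.3189 -0.7113  0.0516 -0.1991  1.3515] op 0.04560559454703251 101.93726688623428
chuck z 0.013518078239126674 lateral x,y -0.0005844892374194781 -0.0018196874384513611
row to axis here [  0.1221   0.1472  -0.0004  -0.1994   0.2027 -57.4846]
[  1.5725 -42.8929  30.1371  -7.9213   1.684    0.9193]
```

>>> {"api": "carry_out", "payload": {
  "targets": [
    [0.45, 0, 0, 0, 0, 0, 2],
    [0.45, 0, 0, 0, 0, 0, 4],
    [0.45, 0, 0, 0, 0, 0, 6]
  ],
  "grip_force": 120
}}

```text
t: 12.3
tcp_pos: [0.5764, 0.2137, 0.0964]
eef_rot: [0.531, 0.807, 0.128, 0.225]
force: [-13.4, -10.9, 19.5]
opening: 0.0453
finger_force: 119.7
```

```bash
python3 st.py; python3 -c "from h import *;print(robot.state()['joint_efforts'])"
```

```text
t 12.3 [0.5764 0.2137 0.0964] F tool [ -9.9692  -6.4204 -23.1799] T tool [ 2.3419 -1.1611 -1.9655] j [ 0.3408  0.3188 -0.7115  0.052  -0.1993  1.4555] op 0.04529196855043424 119.73401583731174
chuck z 0.013589296032921356 lateral x,y -0.0007821369778654604 -0.001912198247800721
row to axis here [  0.1361   0.1555  -0.0005  -0.2112   0.2097 -63.4393]
[  1.1329 -42.2669  30.4667  -8.3187   1.8477   1.5622]
```

>>> {"api": "carry_out", "payload": {
  "targets": [
    [0.45, 0, 0, 0, 0, 0, 2],
    [0.45, 0, 0, 0, 0, 0, 4],
    [0.45, 0, 0, 0, 0, 0, 4],
    [0.45, 0, 0, 0, 0, 0, 4]
  ]
}}

```text
t: 12.8
tcp_pos: [0.5764, 0.2137, 0.0964]
eef_rot: [0.558, 0.788, 0.136, 0.221]
force: [-13.2, -11.1, 19.4]
opening: 0.0452
finger_force: 119.7
```

```bash
python3 st.py; python3 -c "from h import *;print(robot.state()['joint_efforts'])"
```

```text
t 12.8 [0.5764 0.2137 0.0964] F tool [-10.6109  -5.6404 -23.0606] T tool [ 2.3273 -1.2642 -1.973 ] j [ 0.3408  0.3187 -0.7116  0.0521 -0.1994  1.5241] op 0.04515829619403996 119.70139347016811
chuck z 0.013603073447947417 lateral x,y -0.0008439802894753695 -0.001958133694102348
row to axis here [  0.1483   0.1533  -0.0005  -0.2121   0.2163 -67.3665]
[  1.2282 -42.2094  30.5999  -8.4295   1.8422   1.9785]
```

>>> {"api": "carry_out", "payload": {
  "targets": [
    [0.7, 0, 0, 0, 0, 0, 0],
    [1, 0, 0, 0, 0, 0, 0],
    [1, 0, 0, 0, 0, 0, 0],
    [1, 0, 0, 0, 0, 0, 0],
    [1, 0, 0, -2, 0, 0, 0],
    [1, 0, 0, -5, 0, 0, 0],
    [1, 0, 0, -9, 0, 0, 0],
    [1, 0, 0, -14, 0, 0, 0],
    [1, 0, 0, -19, 0, 0, 0],
    [1, 0, 0, -19, 0, 0, 0]
  ]
}}

```text
t: 14.05
tcp_pos: [0.4832, 0.2221, 0.2646]
eef_rot: [0.559, 0.787, 0.141, 0.221]
force: [0.7, 0.1, -0.2]
opening: 0.0854
finger_force: 0.0
```

```bash
python3 st.py
python3 - <<'E'
from h import *
o=[]
for n,x,y in(("side",265,140),("top",195,190)):
    im=optics.read_camera(n)[...,::-1].copy();cv2.imwrite(f"pics/{n}4.png",im)
    o.append(cv2.resize(im[y:y+85,x:x+65],None,fx=6,fy=6,interpolation=cv2.INTER_CUBIC))
cv2.imwrite("pics/c6.png",np.hstack(o))
for z in(.048,.068,.075): q=FL+AX*z;print(z,(proj("side",q)-[265,140])*6,(proj("top",q)-[195,190])*6+[390,0])
E
```

```text
t 14.05 [0.4832 0.2221 0.2646] F tool [-0.0712  0.5112  0.5022] T tool [0.4382 0.2445 0.0295] j [ 0.4389 -0.0491 -0.6176  0.5243 -0.2407  1.6146] op 0.0854374466486463 0.0
chuck z 0.20598506890049076 lateral x,y 0.002297556341626844 0.0012208176003327556
row to axis here [ -0.0251  -0.2591   0.0033   0.3793   0.2967 -67.5618]
0.048 [[178.1806 275.6771]] [[652.3641 360.2002]]
0.068 [[154.6698 249.2733]] [[645.0996 380.1478]]
0.075 [[146.3135 239.8887]] [[642.5132 387.2499]]
```

View pics/c6.png

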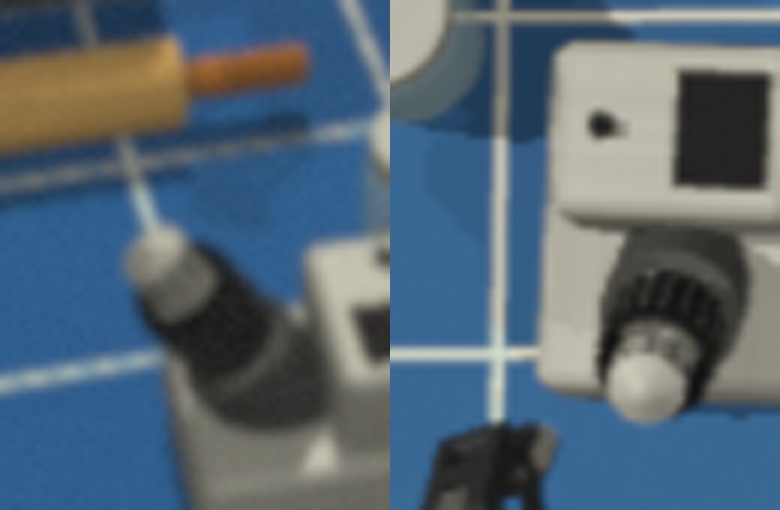

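The burr is seated straight. Its tip is at crop (150,240) in the side view and (645,385) in the top view, both matching the model. There is time for a second short stroke to confirm the jaws are tight.

Run:
```python
from h import *
RT=RC*R.from_euler('z',35,degrees=True)
print(rowto(FL+AX*.08,RT));print(rowto(FL+AX*.0128,RT))
```

```text
[ -0.0143  -0.0394  12.3016   0.1246   0.1033 -32.5266]
[ -0.0068  -0.0566  19.0207   0.1246   0.1033 -32.5266]
```

>>> {"api": "carry_out", "payload": {
  "targets": [
    [1, 0, 0, 3, 0, 0, -10],
    [1, 0, 0, 7, 0, 0, -20],
    [1, 0, 0, 10, 0, 0, -30],
    [1, 0, 0, 12, 0, 0, -32.5],
    [1, 0, 0, 14, 0, 0, -32.5],
    [1, 0, -0.05, 16, 0, 0, -32.5],
    [1, 0, -0.05, 18, 0, 0, -32.5],
    [1, 0, -0.05, 19, 0, 0, -32.5],
    [1, 0, -0.05, 19, 0, 0, -32.5],
    [1, 0, -0.05, 19, 0, 0, -32.5]
  ]
}}

```text
t: 15.4
tcp_pos: [0.5772, 0.2153, 0.096]
eef_rot: [0.316, 0.912, 0.071, 0.25]
force: [-0.2, 0.5, -0.3]
opening: 0.0854
finger_force: 0.0
```

```bash
python3 st.py
```

```text
t 15.4 [0.5772 0.2153 0.096 ] F tool [0.5007 0.1982 0.1469] T tool [ 0.2602  0.417  -0.009 ] j [ 0.3411  0.3204 -0.7112  0.0486 -0.1959  0.9595] op 0.08536126438850278 0.0
chuck z 0.012943342999327766 lateral x,y -0.0003770597113841746 -0.000247339264708574
row to axis here [ -0.0167   0.0419   0.0004  -0.0091   0.1128 -35.0266]
```

>>> {"api": "carry_out", "payload": {
  "targets": [
    [0.6, 0, 0, 0, 0, 0, 0],
    [0.45, 0, 0, 0, 0, 0, 0],
    [0.45, 0, 0, 0, 0, 0, 0],
    [0.45, 0, 0, 0, 0, 0, 0],
    [0.45, 0, 0, 0, 0, 0, 0]
  ]
}}

```text
t: 16.02
tcp_pos: [0.5766, 0.2147, 0.0967]
eef_rot: [0.316, 0.912, 0.07, 0.25]
force: [-13.8, -5.1, 16.6]
opening: 0.0458
finger_force: 119.2
```

```bash
python3 st.py
```

```text
t 16.025 [0.5766 0.2147 0.0967] F tool [ -0.6508  -6.8037 -21.1545] T tool [1.3376 0.3202 0.0141] j [ 0.3412  0.3182 -0.7123  0.0499 -0.1973  0.9595] op 0.04576029007651077 119.22255098819733
chuck z 0.013832474485944019 lateral x,y -0.0005219680492658645 -0.0008945924387875287
row to axis here [  0.0086   0.1033   0.0003  -0.0739   0.1595 -35.0181]
```

>>> {"api": "carry_out", "payload": {
  "targets": [
    [0.45, 0, 0, 0, 0, 0, 2],
    [0.45, 0, 0, 0, 0, 0, 4],
    [0.45, 0, 0, 0, 0, 0, 6],
    [0.45, 0, 0, 0, 0, 0, 8],
    [0.45, 0, 0, 0, 0, 0, 8]
  ]
}}

```text
t: 16.65
tcp_pos: [0.5765, 0.2146, 0.0967]
eef_rot: [0.379, 0.888, 0.087, 0.245]
force: [-13.3, -5.6, 16.6]
opening: 0.0459
finger_force: 119.6
```

```bash
python3 st.py
```

```text
t 16.65 [0.5765 0.2146 0.0967] F tool [ -2.2573  -6.6086 -20.8652] T tool [ 1.5187  0.0151 -1.2667] j [ 0.3414  0.3182 -0.7123  0.05   -0.1978  1.0977] op 0.04589120743253504 119.56050653010607
chuck z 0.013843424956025599 lateral x,y -0.000611480439148778 -0.0010087478551299108
row to axis here [  0.0239   0.1156   0.0002  -0.0909   0.1741 -42.9301]
```

>>> {"api": "carry_out", "payload": {
  "targets": [
    [0.45, 0, 0, 0, 0, 0, 2],
    [0.45, 0, 0, 0, 0, 0, 4],
    [0.45, 0, 0, 0, 0, 0, 6],
    [0.45, 0, 0, 0, 0, 0, 6]
  ]
}}

```text
t: 17.15
tcp_pos: [0.5764, 0.2145, 0.0966]
eef_rot: [0.424, 0.868, 0.1, 0.24]
force: [-12.8, -7.0, 17.2]
opening: 0.0455
finger_force: 119.6
```

```bash
python3 st.py
```

```text
t 17.15 [0.5764 0.2145 0.0966] F tool [ -4.4727  -6.651  -21.0539] T tool [ 1.5561 -0.287  -1.9535] j [ 0.3415  0.3182 -0.7124  0.0502 -0.1981  1.2014] op 0.04550423511900195 119.56169474869967
chuck z 0.01386071988993133 lateral x,y -0.0007237456344293774 -0.0010767232918143192
row to axis here [  0.0335   0.1254   0.0002  -0.0992   0.1805 -48.8643]
```

>>> {"api": "carry_out", "payload": {
  "targets": [
    [0.7, 0, 0, 0, 0, 0, 0],
    [1, 0, 0, 0, 0, 0, 0],
    [1, 0, 0, 0, 0, 0, 0],
    [1, 0, 0, 0, 0, 0, 0],
    [1, 0, 0, -2, 0, 0, 0],
    [1, 0, 0, -5, 0, 0, 0],
    [1, 0, 0, -9, 0, 0, 0],
    [1, 0, 0, -14, 0, 0, 0],
    [1, 0, 0, -19, 0, 0, 0],
    [1, 0, 0, -19, 0, 0, 0]
  ]
}}

```text
t: 18.4
tcp_pos: [0.4828, 0.2219, 0.2643]
eef_rot: [0.425, 0.866, 0.103, 0.241]
force: [0.2, -0.5, -0.9]
opening: 0.0854
finger_force: 0.0
```

Run:
```python
from h import *
o=[]
for n,x,y in(("side",265,140),("top",195,190)):
    im=optics.read_camera(n)[...,::-1].copy();cv2.imwrite(f"pics/{n}5.png",im)
    o.append(cv2.resize(im[y:y+85,x:x+65],None,fx=6,fy=6,interpolation=cv2.INTER_CUBIC))
cv2.imwrite("pics/c7.png",np.hstack(o))
```

```text
(no output)
```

View pics/c7.png

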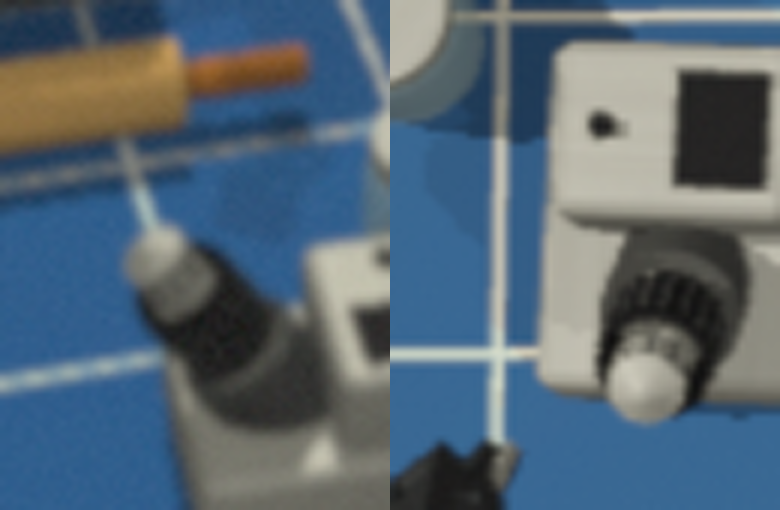

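The second stroke stiffened at once to about 2 Nm. The burr is unchanged and straight on the axis at crop (150,240) and (645,385), and the robot is clear.

```bash
python3 -c "from cell import robot;print(robot.close_job())"
```

```text
the job is handed in; nothing more can be done
None
```

The burr is standing on the chuck floor, clamped straight with the sleeve tightened to about 2 Nm and released; nothing else on the ledge was handled, and I handed the job in after about 18.5 s.

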